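# Seal the dry box under the riser shelf

### The job

Pick up the lid by its handle, set it on the dry box so that its frame drops into the mouth, and let go; it will stand proud on the gasket. Then press its four corners home one after another, without forcing (over about 50 N would crack the lid), until the lid sits flat and sealed all round. Do not knock the riser shelf or move or tip the foil-wrapped flask.

Things in the scene. Friction and masses are not known exactly. Their poses are not given: they have to be found in the camera images.
- dry_box: Grey dry box with an aluminium flange 180 x 150 mm (long side along x), flange top 70 mm above the bench; heavy, does not move. Origin mid-underside on the bench, x to its rear, y left, z up. At each flange corner (72 mm along x, 57 mm along y from the middle) a round black gasket stud, 18 mm across, stands 6 to 8 mm up at first. A petri dish stands inside.
- box_mouth (a point): Middle of the box's 120 x 90 mm mouth, at flange height; axes as the box. A gasket stud lies under each press spot of the set lid. It gives way at 10 to 15 N pressed on that corner, sinks all the way at that load and stays down; home, it is level with the flange and the lid meets metal, so the force rises steeply.
- lid_handle (a point): Middle of the lid's handle, where to grip: a black bar 76 mm along the lid's x, 12 mm wide (y), 14 mm high, 25 mm above the lid's top face and 12 mm to the front (-x) of the lid's middle; 51 mm above the bench at first.
- lid_center (a point): Middle of the loose lid's top face; x along it to the rear, y left, z up. Aluminium plate 180 x 150 x 10 mm, 0.24 to 0.39 kg, on a white frame 113 x 83 x 16 mm deep (3.5 mm play each way in the mouth) on which it lies at first. Top face seated: 80 mm above the bench; newly set: about 86 to 88. Pressed at one corner it rocks, the opposite corner rising to 16 mm above seated.
- spot_fl (a point): Press spot on the lid's left front corner: flat round steel disc 22 mm across on the top face, 18 mm in from both edges (72 mm from the lid's middle along x, 57 mm along y); the point is on the top face.
- spot_fr (a point): Press spot on the lid's right front corner: flat round steel disc 22 mm across on the top face, 18 mm in from both edges (72 mm from the lid's middle along x, 57 mm along y); the point is on the top face.
- spot_rl (a point): Press spot on the lid's left rear corner: flat round steel disc 22 mm across on the top face, 18 mm in from both edges (72 mm from the lid's middle along x, 57 mm along y); the point is on the top face.
- spot_rr (a point): Press spot on the lid's right rear corner: flat round steel disc 22 mm across on the top face, 18 mm in from both edges (72 mm from the lid's middle along x, 57 mm along y); the point is on the top face.
- riser: Fixed grey bench shelf over the rear of the box: board 180 x 300 x 16 mm, underside 230 mm up, on two side panels; a tip box and a tape dispenser on it. Origin on the bench under its middle, x to its rear. The board overhangs the rear press spots by 5 to 25 mm, so come to them from the front, the tool leaning back towards the robot 30 to 40 degrees.
- riser_edge (a point): Middle of the shelf board's front lower edge (90 mm in front of its middle, 230 mm up).
- flask_center (a point): Middle (half-way up) of a loose foil-wrapped flask, 68 mm across, 78 mm high, a bystander to leave standing where it is.

How it is judged:
On the way, in this order (a step that is already met when the one before it is completed fails the run):
1. the lid is set on the box, its frame in the mouth, standing proud on the gasket, and let go (horizontal distance between lid_center and box_mouth below 0.007 m and contact force between the fingers and lid below 0.3 N and z of spot_fl in the frame of dry_box between 0.0835 and 0.094 m and z of spot_fr in the frame of dry_box between 0.0835 and 0.094 m and z of spot_rl in the frame of dry_box between 0.0835 and 0.094 m and z of spot_rr in the frame of dry_box between 0.0835 and 0.094 m), for 0.2 s.
2. a first corner is pressed home while both corners next to it still stand proud (((z of spot_fl in the frame of dry_box below 0.0825 m and z of each of spot_fr, spot_rl in the frame of dry_box above 0.0835 m) or (z of spot_fr in the frame of dry_box below 0.0825 m and z of each of spot_fl, spot_rr in the frame of dry_box above 0.0835 m) or (z of spot_rl in the frame of dry_box below 0.0825 m and z of each of spot_fl, spot_rr in the frame of dry_box above 0.0835 m) or (z of spot_rr in the frame of dry_box below 0.0825 m and z of each of spot_fr, spot_rl in the frame of dry_box above 0.0835 m))), for 0.05 s.
At the end, for the whole second after the job is handed in: All four corners of the lid are within 2.5 mm of fully seated (press spots less than 82.5 mm above the bench; seated is 80), the lid is centred on the mouth within 7 mm, at rest and not touched (horizontal distance between lid_center and box_mouth below 0.007 m and contact force between the fingers and lid below 0.3 N and z of each of spot_fl, spot_fr, spot_rl, spot_rr in the frame of dry_box below 0.0825 m and linear speed of lid below 0.01 m/s).
It fails at once if the lid's plate is pressed with more than 60 N (contact force between the fingers and lid_c0 above 60 N).
It fails at once if the riser shelf is struck with more than 15 N (contact force between any of the arm, the fingers and riser above 15 N).
It fails at once if the flask is pushed more than 30 mm or tipped over (distance of flask_center from where it was at the start of the episode above 0.03 m or angle between flask_center's own z axis and vertical above 0.5 rad).
It also fails if it takes over 67 s, if anything falls off the work surface, if the arm or the gripper's body presses on something with over 40 N, if the wrist force passes 120 N, or if a joint passes its speed limit or range.

### The arm

A 6-joint arm with a two-finger parallel gripper is mounted at the origin on a cart in front of the work surface, level with it; the furniture and walls round the work are solid. World frame = base frame: x ahead of the robot, y to its left, z up, the work surface at z = 0. Lengths are in m, angles in rad, forces in N, time in s.
With the tool pointing down it reaches from about 0.25 to 0.725 m from the base axis. Payload 4 kg.
Tool frame: the origin (TCP) lies midway between the tips of the shut fingers; the grasp point (between the pads) lies 19 mm behind it; z points along the fingers, y is the direction in which the jaws open and shut (so a half turn about z gives the same grasp; the last joint's range is limited). The gripper opens to 85 mm and grips with 20 to 120 N. Pads are 22 mm wide; open, the fingers measure 114 mm over their backs; the gripper's body (76 mm by 85 mm) begins 54 mm behind the grasp point. The pads swing forward as they close: fully open they stand 13 mm farther back than shut.
Start: joints at [-1.292, 0.241, 0.005, 1.335, 0, 1.571], TCP at [0.138, -0.481, 0.231] pointing down, gripper open.
Joint ranges: [-2.72, 2.72], [-1.05, 1.87], [-1.09, 1.28], [-1.99, 2.15], [-1.42, 1.44], [-3.14, 3.14]. Speed limits (rad/s): [2.79, 2.79, 3.14, 3.14, 3.14, 3.14].

### API

Orientations are given as a rotation vector (axis times angle).
In Python, from workcell import state, grab_frame, camera_params, hand_in gives the robot as it stands.
- The arm moves only by the shell command python3 -m inch 'ROWS' [FORCE]. ROWS is text: rows parted by semicolons, each of 7 numbers parted by spaces: the shift along the tool's x, y, z in mm, then the turn, a rotation vector about the tool's x, y, z in degrees, then the closure, from -1 (fully open) to 1 (shut). In form: x y z ax ay az gripper; .... A call has 1 to 5 rows; each row shifts and turns the commanded pose from where the row before left it, along the tool's axes as they then stand; what a row does not reach is not made up. A row lasts 1/10 s, in which the tool goes at most 50 mm and 8.59 degrees, less where a joint would pass 70% of its speed; a pose out of reach is approached as far as the arm can. A call is refused whole if a number of a shift passes 50 or a number of a turn 8.59, either way. A call with a gripper value outside its range is refused whole. The fingers move at their own pace and stop on an object; FORCE is the grip in N (left out, the last holds). Time passes only in rows, so rows that do not move let the fingers close. It gives the time, the measured TCP pose, the force and the opening at its end, in the units of the state.
- state(): the state, without advancing time (a new reading comes with each control period).
- grab_frame(name): name is "side" or "top"; returns (picture, depth): 384x512x3 uint8, red, green, blue; 384x512 float32, m along the optical axis (not along the pixel's ray), 0 where there is no reading.
- camera_params(name): a dict with "intrinsics" (3x3 intrinsics, pixels), "k1" (the pictures are not rectified: a ray, as slopes to the right and down, at radius r is drawn at 1 + k1 r^2 times it, then the intrinsics apply), "R" (3x3) and "t" (3): a world point X has camera coordinates R X + t. Camera axes: x right, y down, z forward; pixel columns grow to the right and rows downward; lengths in m; the calibration is good to about 2 mm. A picture is of the moment at which its call begins. camera_params takes no time and is no camera call.
- hand_in(): hands the job in, once; it reports no verdict.
The state is a dict: "time": time; "joints": joint angles; "qd": joint speeds; "effort": joint torques, N m; "position": TCP position; "eef_rot": TCP orientation; "contact_force": force on the tool from outside, world axes, zero at the start; "moment": the same for the moment, N m; "gripper_width": finger opening in m.
Only numpy, scipy, OpenCV 4.12 (cv2) and the standard library are available. Lean on these libraries where they do the work, as an engineer would, in place of code of your own. Each camera call takes 0.05 s, during which the arm holds its last target. There are 200 camera calls.

## Working session

There is one attempt and no reset: what is moved stays moved. The work goes in short steps, Python scripts to look and compute and a shell command to move; the robot and the scene stay as the last step left them, time stands still between calls to the robot, and variables do not carry over. Pictures are saved under pics/ and viewed, about 8 in all and at most 12, crops included, and the job is handed in when it is done.

```bash
ls; mkdir -p pics
cat > h.py <<'E'
import numpy as np, cv2
from workcell import *
from scipy.spatial.transform import Rotation as Ro
def snap(n,f):
    im,d=grab_frame(n); cv2.imwrite('pics/'+f+'.png',im[:,:,::-1]); np.savez('pics/'+f+'.npz',im=im,d=d); return im,d
def rays(n,uv):
    p=camera_params(n);K=np.array(p['intrinsics'],float);D=np.array([p['k1'],0,0,0],float)
    s=cv2.undistortPoints(np.array(uv,float).reshape(-1,1,2),K,D).reshape(-1,2)
    R=np.array(p['R']);t=np.array(p['t']);return R,t,np.c_[s,np.ones(len(s))]
def onplane(n,uv,z):
    R,t,s=rays(n,uv);c=-R.T@t;w=s@R;return c+w*((z-c[2])/w[:,2])[:,None]
def cloud(n,d):
    v,u=np.mgrid[:d.shape[0],:d.shape[1]]
    R,t,s=rays(n,np.c_[u.ravel(),v.ravel()]);P=(s*d.ravel()[:,None]-t)@R
    P[d.ravel()<=0]=np.nan;return P.reshape(d.shape+(3,))
E
python3 - <<'E'
from h import *
a,_=snap('top','t0');b,_=snap('side','s0')
cv2.imwrite('pics/c0.png',cv2.resize(np.vstack([a,b])[:,:,::-1],(400,600)))
for n in('top','side'):
    p=camera_params(n);print(n,-np.array(p['R']).T@p['t'],p['R'],p['k1'])
print(state())
E
```

```text
pics
top [0.37625075 0.04539242 1.33666853] [[ 0.02863776 -0.99952547  0.01134478]
 [-0.98910387 -0.02997513 -0.14413546]
 [ 0.14440713 -0.00709345 -0.98949293]] -0.09162705732210998
side [0.24099849 1.04016653 0.70745589] [[-0.95383413 -0.30018893 -0.00933084]
 [-0.13213418  0.44734381 -0.88454738]
 [ 0.26970543 -0.84247856 -0.46635701]] -0.14985695570865556
{'time': 0.1, 'joints': array([-1.29198738e+00,  2.41359953e-01,  3.81132277e-03,  1.33520512e+00,
        3.78015545e-05,  1.57077707e+00]), 'qd': array([-6.46301359e-05, -2.47245667e-03,  3.00381467e-03, -7.84950396e-05,
        9.24513046e-04,  1.02434321e-03]), 'effort': array([-7.32329609e-04, -3.73137510e+01,  2.53009862e+01,  1.07825841e-02,
       -3.60077775e-05, -5.85941578e-06]), 'position': array([ 0.13745368, -0.48012029,  0.23047267]), 'eef_rot': array([-3.10918678e+00, -4.36294739e-01,  3.68181337e-04]), 'contact_force': array([-0.65001599,  0.35669119, -0.81496101]), 'moment': array([-0.00662805,  0.02665385, -0.02981505]), 'gripper_width': 0.08516106184140114}
```

View pics/t0.png

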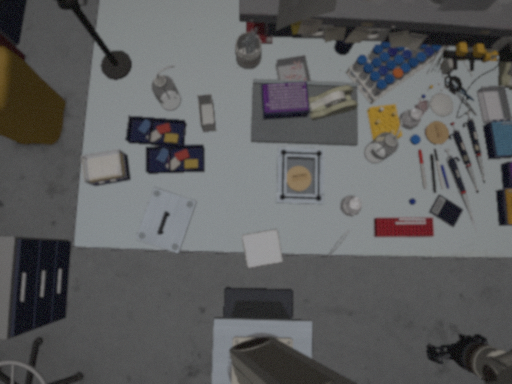

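View pics/s0.png

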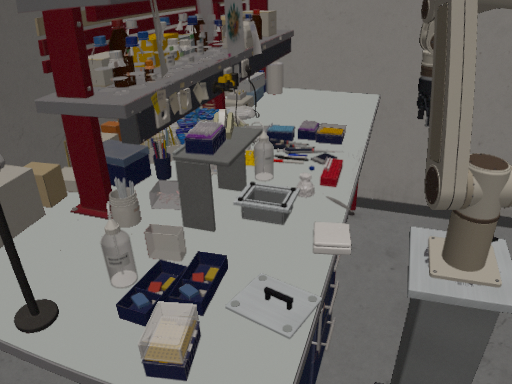

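The top view shows the lid at about (165,220) with its black handle at (164,222), the box at (299,177), the riser board around (303,112) and the flask at (350,205). In the side view the lid is at (275,300), the box at (267,200) and the flask at (306,185).

Run:
```python
from h import *
z=np.load('pics/t0.npz');im,d=z['im'],z['d'];g=cv2.cvtColor(im,cv2.COLOR_RGB2GRAY)
def blobs(u0,u1,v0,v1,th,h,amin):
    m=(g[v0:v1,u0:u1]<th).astype(np.uint8)
    n,l,s,c=cv2.connectedComponentsWithStats(m)
    for i in range(1,n):
        if s[i,4]>=amin:
            p=c[i]+[u0,v0];print(s[i,4],p.round(1),onplane('top',[p],h)[0].round(4))
    return l
print('handle');
m=g[200:245,145:185]<60;v,u=np.nonzero(m);uv=np.c_[u+145,v+200].astype(np.float32)
r=cv2.minAreaRect(uv);P=onplane('top',cv2.boxPoints(r),.051);print(P.round(4),P.mean(0),len(u))
X=onplane('top',uv,.051)[:,:2];w,V=np.linalg.eigh(np.cov(X.T));print('axis',V[:,1],X.mean(0))
print('studs');blobs(270,330,145,210,50,.077,4)
C=cloud('top',d)
for nm,u,v in(('lid',150,215),('flask',350,205),('board',270,130),('flange',299,155),('flange',285,177)):print(nm,C[v,u].round(3))
cr=lambda a,b,c,e,k:cv2.resize(im[c:e,a:b,::-1],None,fx=k,fy=k,interpolation=cv2.INTER_CUBIC)
cv2.imwrite('pics/z1.png',np.hstack([cr(130,200,180,255,5),cr(260,370,140,215,4)[:300].copy() if 0 else cv2.copyMakeBorder(cr(260,370,140,215,4),0,75,0,0,0)]))
# board: points at z 0.236..0.256
M=(abs(C[...,2]-.246)<.012);M[:, :230]=0;M[:,380:]=0
B=C[M][:,:2];B=B[(B[:,0]>.4)];
r=cv2.minAreaRect(B.astype(np.float32));print('board',r,cv2.boxPoints(r).round(3))
F=C[(abs(C[...,2]-.06)<.03)];
M=(C[...,2]>.02)&(C[...,2]<.12);M[:,:335]=0;M[:,372:]=0;M[:190]=0;M[225:]=0;print('flask',np.nanmean(C[M],0),np.nanmin(C[M],0),np.nanmax(C[M],0))
M=(C[...,2]>.055)&(C[...,2]<.085);M[:,:265]=0;M[:,330:]=0;M[:145]=0;M[215:]=0
r=cv2.minAreaRect(C[M][:,:2].astype(np.float32));print('box',r)
```

```text
handle
[[0.4173 0.3393 0.051 ]
 [0.4795 0.321  0.051 ]
 [0.4769 0.3126 0.051 ]
 [0.4147 0.331  0.051 ]] [0.44708659 0.3259749  0.051     ] 49
axis [-0.95886176  0.28387344] [0.44716107 0.32645359]
studs
7 [283.3 152. ] [ 0.6813 -0.0497  0.077 ]
6 [318.3 153.2] [ 0.6812 -0.1619  0.077 ]
7 [282.  196.3] [ 0.5389 -0.0482  0.077 ]
8 [318.  197.5] [ 0.5384 -0.1616  0.077 ]
lid [0.471 0.374 0.03 ]
flask [ 0.518 -0.265  0.071]
board [0.702 0.001 0.246]
flange [ 0.674 -0.101  0.073]
flange [ 0.602 -0.057  0.069]
board ((0.8391125798225403, -0.09642943739891052), (0.29967015981674194, 0.34363603591918945), 89.12181091308594) [[ 0.665 -0.244]
 [ 1.009 -0.249]
 [ 1.013  0.051]
 [ 0.67   0.056]]
flask [ 0.52084958 -0.27234751  0.05423957] [ 0.49122808 -0.30921456  0.0201052 ] [ 0.55692218 -0.2460014   0.08242469]
box ((0.6114016175270081, -0.10692243278026581), (0.18125328421592712, 0.15103024244308472), 0.08764225244522095)
```

View pics/z1.png

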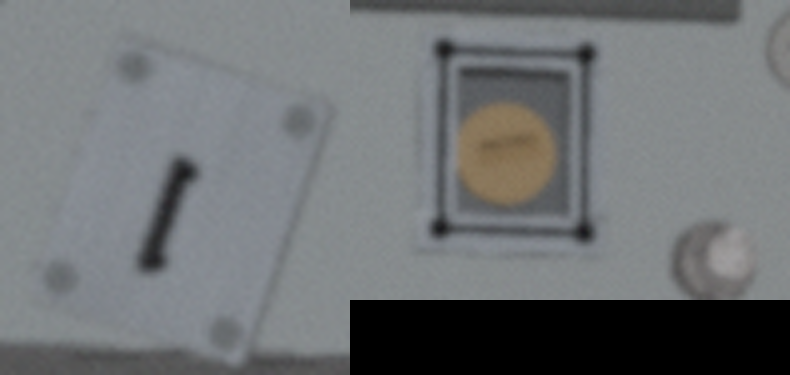

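The crop shows the four lid discs at about (134,66), (298,121), (60,278) and (226,333) in crop pixels (×5, offset 130,180). The handle sits nearer the lid's front edge, towards the robot. The box studs show clearly, with nothing lying over the mouth.

```bash
cat >> h.py <<'E'
def rel(pos,R=None):
    s=state();R0=Ro.from_rotvec(s['eef_rot'])
    d=R0.inv().apply(np.array(pos)-s['position'])*1000
    print('pos',s['position'].round(4),'shift',d.round(1),'norm',np.linalg.norm(d).round(0))
    if R is not None: print('turn',np.degrees((R0.inv()*R).as_rotvec()).round(2))
def down(yaw,lean=0):  # tool x at world yaw (deg); lean: tool tail tilts toward -x world
    return Ro.from_euler('y',-lean,degrees=True)*Ro.from_euler('z',yaw,degrees=True)*Ro.from_euler('x',180,degrees=True)
E
python3 - <<'E'
from h import *
c=np.array([(134,66),(298,121),(60,278),(226,333)],float);c=(c+.5)/5-.5+[130,180]
P=onplane('top',c,.026);print(P.round(4),P.mean(0).round(4))
for a,b in((0,2),(1,3)):e=P[a]-P[b];print(np.degrees(np.arctan2(e[1],e[0])),np.linalg.norm(e))
for a,b in((0,1),(2,3)):e=P[a]-P[b];print(np.degrees(np.arctan2(-e[0],e[1])),np.linalg.norm(e))
R=Ro.from_rotvec(state()['eef_rot']);print(R.as_matrix().round(3))
E
python3 -m inch '0 0 0 0 0 -8.5 -1; 0 0 0 0 0 -8.5 -1' 80; python3 -c "
from h import *
print(state()['joints'])"
```

```text
[[0.5445 0.3587 0.026 ]
 [0.5117 0.2491 0.026 ]
 [0.405  0.3985 0.026 ]
 [0.3735 0.2888 0.026 ]] [0.4587 0.3238 0.026 ]
-15.921316870440172 0.1450507387014523
-15.992644775096686 0.14377151198020108
-16.648282805217214 0.11433678649676439
-16.00731035518341 0.11414872990231265
[[ 0.961  0.275 -0.001]
 [ 0.275 -0.961  0.002]
 [ 0.    -0.002 -1.   ]]
time: 0.3
position: [0.1375, -0.4803, 0.2307]
eef_rot: [-3.008, -0.9, -0.0]
contact_force: [0.3, 0.1, 0.7]
gripper_width: 0.0854
[-1.29197160e+00  2.41120061e-01  4.16915039e-03  1.33518797e+00
  1.62500359e-05  1.26803391e+00]
```

```bash
A='0 0 0 0 0 -8.5 -1'
python3 -m inch '0 0 0 0 0 -8.5 -1;0 0 0 0 0 -8.5 -1;0 0 0 0 0 -8.5 -1;0 0 0 0 0 -8.5 -1;0 0 0 0 0 -8.5 -1' >/dev/null
python3 -m inch '0 0 0 0 0 -8.5 -1;0 0 0 0 0 -8.5 -1;0 0 0 0 0 -8.5 -1;0 0 0 0 0 -8.5 -1;0 0 0 0 0 -8.5 -1' >/dev/null
python3 -m inch '0 0 0 0 0 -8.5 -1;0 0 0 0 0 -8.5 -1;0 0 0 0 0 -8.5 -1;0 0 0 0 0 -8.5 -1;0 0 0 0 0 -8.5 -1'
python3 -c "
from h import *
rel([.4472,.3271,.16],down(163.9));print(state()['joints'])"
```

```text
time: 1.8
position: [0.1375, -0.4803, 0.2307]
eef_rot: [-0.523, -3.097, -0.002]
contact_force: [-0.6, 0.1, -0.1]
gripper_width: 0.0855
pos [ 0.1375 -0.4803  0.2307] shift [-27.4 864.3  71.7] norm 868.0
turn [ 0.06 -0.04 -3.07]
[-1.29196922e+00  2.41108416e-01  4.20384036e-03  1.33522501e+00
 -1.30918469e-05 -9.57324246e-01]
```

```bash
python3 -m inch '-1.4 30 0 0 0 -3.1 -1;-1.4 45 0 0 0 0 -1;-1.4 45 0 0 0 0 -1;-1.4 45 0 0 0 0 -1;-1.4 45 0 0 0 0 -1' >/dev/null
python3 -m inch '-1.4 45 0 0 0 0 -1;-1.4 45 0 0 0 0 -1;-1.4 45 0 0 0 0 -1;-1.4 45 0 0 0 0 -1;-1.4 45 0 0 0 0 -1' >/dev/null
python3 -m inch '-1.4 45 0 0 0 0 -1;-1.4 45 0 0 0 0 -1;-1.4 45 0 0 0 0 -1;-1.4 45 0 0 0 0 -1;-1.4 45 0 0 0 0 -1' >/dev/null
python3 -m inch '-1.4 45 0 0 0 0 -1;-1.4 45 0 0 0 0 -1;-1.4 30 0 0 0 0 -1;0 0 20 0 0 0 -1;0 0 0 0 0 0 -1'
python3 -c "
from h import *
rel([.4472,.3271,.032],down(163.9));print(state()['joints'])"
```

```text
time: 3.8
position: [0.3822, 0.2595, 0.2085]
eef_rot: [-0.445, -3.105, 0.007]
contact_force: [-0.4, -1.5, -0.2]
gripper_width: 0.0854
pos [0.3822 0.2595 0.2085] shift [-44.1  84.  175.9] norm 200.0
turn [-0.28 -0.23 -0.23]
[ 5.96637269e-01  1.82520948e-01 -1.29239809e-01  1.26534984e+00
 -5.74720744e-05  8.81600593e-01]
```

Close enough for a move above the handle, then a check.

```bash
python3 -m inch '-22 42 20 0 0 0 -1;-22 42 30 0 0 0 -1;0 0 40 0 0 0 -1;0 0 0 0 0 0 -1'
python3 - <<'E'
from h import *
rel([.4472,.3271,.032],down(163.9))
a,_=snap('side','s1');cv2.imwrite('pics/z2.png',cv2.resize(a[170:370,180:380,::-1],None,fx=3,fy=3,interpolation=3))
E
```

```text
time: 4.2
position: [0.4419, 0.3203, 0.1197]
eef_rot: [-0.448, -3.1, 0.014]
contact_force: [-1.7, -1.0, -0.6]
gripper_width: 0.0851
pos [0.4419 0.3203 0.1197] shift [-3.8  8.9 87.6] norm 88.0
turn [-0.58 -0.44 -0.36]
```

View pics/z2.png

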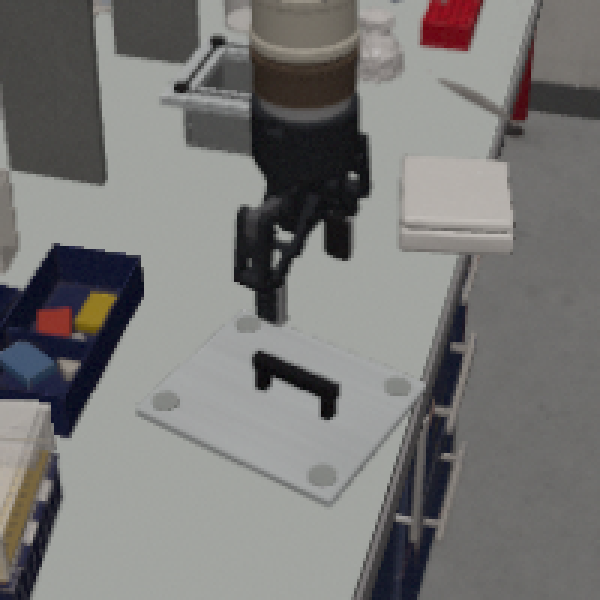

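The side crop shows the open fingers above the lid, straddling the handle at about (295,380), with the handle clear. I settle, correct the offset and go down.

```bash
python3 -m inch '0 4 40 -.3 -.3 0 -1;0 0 0 0 0 0 -1;0 0 0 0 0 0 -1'
python3 - <<'E'
from h import *
rel([.4472,.3271,.032],down(163.9))
E
```

```text
time: 4.55
position: [0.4464, 0.3265, 0.0871]
eef_rot: [0.449, 3.103, 0.007]
contact_force: [-0.2, 0.8, -0.2]
gripper_width: 0.0853
pos [0.4464 0.3265 0.0871] shift [-0.3  0.5 55.1] norm 55.0
turn [ 0.3   0.31 -0.36]
```

```bash
python3 -m inch '0 0 27 .3 .3 -.3 -1;0 0 27 0 0 0 -1;0 0 0 0 0 0 -1;0 0 0 0 0 0 0;0 0 0 0 0 0 1' 90
python3 -m inch '0 0 0 0 0 0 1;0 0 0 0 0 0 1;0 0 0 0 0 0 1;0 0 0 0 0 0 1;0 0 0 0 0 0 1' 90
python3 - <<'E'
from h import *
rel([.4472,.3271,.032],down(163.9))
E
```

```text
time: 5.05
position: [0.4482, 0.3282, 0.0339]
eef_rot: [0.44, 3.107, 0.005]
contact_force: [0.8, 0.2, 0.4]
gripper_width: 0.0592
time: 5.55
position: [0.4471, 0.3276, 0.032]
eef_rot: [0.44, 3.11, 0.002]
contact_force: [-0.6, -0.1, 6.2]
gripper_width: 0.0105
pos [0.4471 0.3276 0.032 ] shift [-0.2 -0.5  0. ] norm 1.0
turn [ 0.07  0.05 -0.02]
```

```bash
python3 -m inch '0 0 -10 0 0 0 1;0 0 -20 0 0 0 1;0 0 -35 0 0 0 1;0 0 -35 0 0 0 1;0 0 -25 0 0 0 1'
python3 -m inch '0 0 0 0 0 -5.3 1;0 0 0 0 0 -5.4 1;0 0 0 0 0 -5.4 1;0 0 0 0 0 0 1;0 0 0 0 0 0 1'
python3 - <<'E'
from h import *
rel([.52,-.1055,.135],down(180))
E
```

```text
time: 6.05
position: [0.4466, 0.3272, 0.1581]
eef_rot: [0.441, 3.11, 0.001]
contact_force: [1.3, 0.9, -3.1]
gripper_width: 0.0105
time: 6.55
position: [0.4462, 0.3269, 0.1557]
eef_rot: [-0.004, -3.14, 0.001]
contact_force: [0.3, 0.3, -2.9]
gripper_width: 0.0103
pos [0.4462 0.3269 0.1557] shift [ -74.9 -432.2   21. ] norm 439.0
turn [-0.05 -0.06 -0.14]
```

```bash
python3 -m inch '0 -20 0 0 0 0 1;0 -35 0 0 0 0 1;0 -35 0 0 0 0 1;0 -35 0 0 0 0 1;0 -35 0 0 0 0 1' >/dev/null
python3 -m inch '-7 -35 0 0 0 0 1;-8 -35 0 0 0 0 1;-10 -35 0 0 0 0 1;-10 -35 0 0 0 0 1;-10 -35 0 0 0 0 1' >/dev/null
python3 -m inch '-10 -35 0 0 0 0 1;-10 -35 0 0 0 0 1;-10 -20 10 0 0 0 1;0 -7 10 0 0 0 1;0 0 0 0 0 0 1'
python3 -m inch '0 0 0 0 0 0 1;0 0 0 0 0 0 1'
python3 - <<'E'
from h import *
rel([.598,-.1055,.115],down(180))
a,_=snap('side','s2');b,d=snap('top','t2')
cv2.imwrite('pics/z3.png',np.hstack([cv2.resize(a[120:280,200:360,::-1],(480,480),interpolation=3),cv2.resize(b[130:240,255:365,::-1],(480,480),interpolation=3)])[:,:800])
E
```

```text
time: 8.05
position: [0.5196, -0.1054, 0.1341]
eef_rot: [-0.005, -3.137, -0.002]
contact_force: [-1.0, 1.1, -3.3]
gripper_width: 0.0107
time: 8.25
position: [0.5212, -0.1038, 0.1365]
eef_rot: [0.001, -3.142, -0.0]
contact_force: [-0.3, -0.5, -2.6]
gripper_width: 0.0105
pos [ 0.5212 -0.1038  0.1365] shift [-76.8  -1.8  21.5] norm 80.0
turn [ 0.02 -0.    0.04]
```

View pics/z3.png

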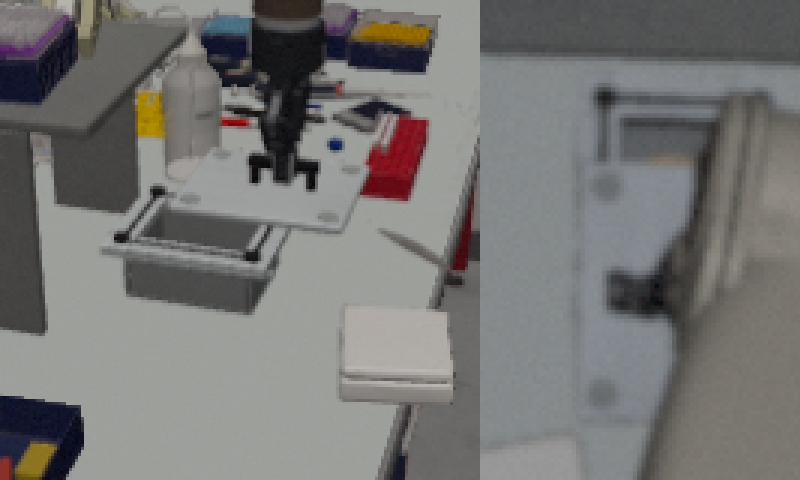

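The lid hangs level in the grip, just in front of the box. In the top crop the left discs are at (606,187) and (603,394). I check the lid's offset from the tool.

Run:
```python
from h import *
s=480/110;uv=np.array([(126,187),(123,394)])/s+[254.6,129.6]
P=onplane('top',uv,.1305);print(P, P.mean(0)-[.5212,-.1038,0])
C=cloud('top',np.load('pics/t2.npz')['d']);u,v=uv.round().astype(int).T;print(C[v,u])
# side view discs left: rear-left, front-left, front right
s=3;uv=np.array([(189,199),(328,217),(352,169)])/s+[199.7,119.7];print(onplane('side',uv,.1305))
```

```text
[[ 0.60484571 -0.04733311  0.1305    ]
 [ 0.46122307 -0.0479849   0.1305    ]] [0.01183439 0.05614099 0.1305    ]
[[ 0.60549274 -0.04558727  0.13420465]
 [ 0.46071522 -0.04839923  0.13339464]]
[[ 0.60641917 -0.04629461  0.1305    ]
 [ 0.46176644 -0.047594    0.1305    ]
 [ 0.46124115 -0.16359532  0.1305    ]]
```

```bash
python3 -m inch '-12 -.3 0 0 0 0 1;-25 -.4 0 0 0 0 1;-25 0 0 0 0 0 1;-15 0 5 0 0 0 1;0 0 10 0 0 0 1'
python3 -m inch '0 0 0 0 0 0 1;0 0 0 0 0 0 1;0 0 0 0 0 0 1'
python3 - <<'E'
from h import *
rel([.598,-.1045,.103],down(180));print(state()['contact_force'])
E
```

```text
time: 8.85
position: [0.6014, -0.1049, 0.1222]
eef_rot: [-0.002, 3.137, -0.001]
contact_force: [-0.0, 0.1, -2.1]
gripper_width: 0.01
time: 9.15
position: [0.5977, -0.1055, 0.1215]
eef_rot: [-0.001, -3.141, 0.0]
contact_force: [0.5, 0.1, -2.3]
gripper_width: 0.0101
pos [ 0.5977 -0.1055  0.1215] shift [-0.3  1.  18.5] norm 19.0
turn [-0.   -0.01 -0.02]
[ 0.48808526  0.09262937 -2.26747512]
```

```bash
python3 -m inch '0 .6 10 0 0 0 1;0 0 6 0 0 0 1;0 0 3 0 0 0 1;0 0 2 0 0 0 1;0 0 0 0 0 0 1'
python3 -m inch '0 0 2 0 0 0 1;0 0 2 0 0 0 1;0 0 1 0 0 0 1;0 0 0 0 0 0 1'
```

```text
time: 9.65
position: [0.5981, -0.105, 0.0997]
eef_rot: [-0.001, -3.141, -0.0]
contact_force: [-0.1, 0.9, -3.5]
gripper_width: 0.0099
time: 10.05
position: [0.5983, -0.105, 0.095]
eef_rot: [-0.001, -3.141, -0.0]
contact_force: [0.3, -0.5, -3.6]
gripper_width: 0.0107
```

```bash
python3 -m inch '0 0 1 0 0 0 1;0 0 0 0 0 0 1'
python3 -m inch '0 0 1 0 0 0 1;0 0 0 0 0 0 1'
```

```text
time: 10.25
position: [0.5984, -0.105, 0.0941]
eef_rot: [-0.001, -3.142, 0.0]
contact_force: [-0.2, -0.6, -2.6]
gripper_width: 0.0105
time: 10.45
position: [0.5985, -0.105, 0.0932]
eef_rot: [0.001, 3.141, -0.0]
contact_force: [1.1, -0.1, -1.9]
gripper_width: 0.0104
```

```bash
python3 -m inch '0 0 0 0 0 0 .5;0 0 0 0 0 0 0;0 0 0 0 0 0 -1;0 0 0 0 0 0 -1;0 0 0 0 0 0 -1'
python3 -m inch '0 0 -15 0 0 0 -1;5 0 -25 0 0 0 -1;20 0 -10 0 0 0 -1;40 0 0 0 0 0 -1;40 0 0 0 0 0 -1'
python3 -m inch '40 0 0 0 0 0 1;40 0 0 0 0 0 1;0 0 0 0 0 0 1;0 0 0 0 0 0 1'
python3 - <<'E'
from h import *
print(state()['joints'])
a,_=snap('side','s3');b,d=snap('top','t3')
cv2.imwrite('pics/z4.png',np.hstack([cv2.resize(a[150:250,210:310,::-1],(400,400),interpolation=3),cv2.resize(b[135:215,260:340,::-1],(400,400),interpolation=3)]))
E
```

```text
time: 10.95
position: [0.5985, -0.105, 0.0933]
eef_rot: [0.001, 3.141, -0.0]
contact_force: [-0.2, 0.9, -0.1]
gripper_width: 0.0782
time: 11.45
position: [0.493, -0.105, 0.1436]
eef_rot: [0.0, 3.14, -0.001]
contact_force: [0.1, -0.5, 0.4]
gripper_width: 0.0855
time: 11.85
position: [0.4131, -0.105, 0.1437]
eef_rot: [0.002, 3.14, -0.0]
contact_force: [0.9, 0.2, 0.6]
gripper_width: 0.0282
[-2.48993267e-01  1.58048610e-01 -3.38033854e-01  1.07318287e+00
  6.50384532e-05 -2.47944092e-01]
```

View pics/z4.png

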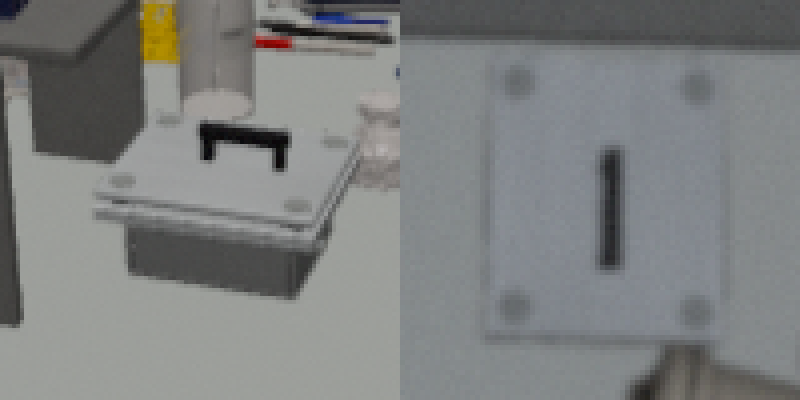

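The lid is in the mouth and proud all round. Both views show an even gap. In the top crop the discs are at (118,83), (297,87), (115,306) and (296,312), and the board edge just clears the rear discs.

```bash
python3 -m inch '0 0 -10 0 -8.5 0 1;0 0 0 0 -8.5 0 1;0 0 0 0 -8.5 0 1;0 0 0 0 -8.5 0 1;0 0 0 0 0 0 1'
python3 - <<'E'
from h import *
uv=np.array([(118,83),(297,87),(115,306),(296,312)])/5+[259.6,134.6]
P=onplane('top',uv,.087);print(P.round(4),P.mean(0))
C=cloud('top',np.load('pics/t3.npz')['d']);u,v=uv.round().astype(int).T
for a,b in zip(u,v):print(np.nanmedian(C[b-1:b+2,a-1:a+2].reshape(-1,3),0).round(4))
print('edge',onplane('top',[[(130/5+259.6),(45/5+134.6)]],.238))
s=state();print(s['joints'],s['position'],Ro.from_rotvec(s['eef_rot']).as_matrix().round(3))
rel([.692,-.047,.105],down(180,35))
E
```

```text
time: 12.45
position: [0.4044, -0.1018, 0.1452]
eef_rot: [0.005, 2.561, 0.006]
contact_force: [-0.9, 1.3, -1.6]
gripper_width: -0.0001
[[ 0.6814 -0.0486  0.087 ]
 [ 0.6826 -0.1624  0.087 ]
 [ 0.5392 -0.0493  0.087 ]
 [ 0.5388 -0.1625  0.087 ]] [ 0.61051229 -0.10568572  0.087     ]
[ 0.6817 -0.0478  0.0886]
[ 0.6826 -0.1619  0.0875]
[ 0.5381 -0.0507  0.0889]
[ 0.5386 -0.1628  0.0876]
edge [[ 0.66654008 -0.04356242  0.238     ]]
[-0.40818216 -0.2141481  -0.88451849  0.35944215  0.22292935 -0.3422099 ] [ 0.40435812 -0.10176728  0.14520409] [[-0.836  0.002  0.549]
 [ 0.005  1.     0.004]
 [-0.549  0.006 -0.836]]
pos [ 0.4044 -0.1018  0.1452] shift [-218.1   55.2  191.6] norm 296.0
turn [ 0.2  -1.72 -0.29]
```

```bash
python3 -m inch '0 10 0 .2 -4.6 -.3 1;-20 10 15.5 0 0 0 1;-31 10 24 0 0 0 1;-31 10 24 0 0 0 1;-31 10 24 0 0 0 1'
python3 -m inch '-31 5 24 0 0 0 1;0 0 0 0 0 0 1;0 0 0 0 0 0 1;0 0 0 0 0 0 1'
python3 - <<'E'
from h import *
s=state();print(s['joints'])
rel([.688,-.048,.105],down(180,38))
E
```

```text
time: 12.95
position: [0.5603, -0.054, 0.1561]
eef_rot: [-0.006, 2.467, -0.007]
contact_force: [0.6, -0.2, 0.7]
gripper_width: -0.0003
time: 13.35
position: [0.5952, -0.0495, 0.1548]
eef_rot: [-0.005, 2.47, -0.006]
contact_force: [-0.4, 0.3, -0.7]
gripper_width: 0.0
[-0.11860468  0.10754676 -0.63609256  0.15907272  0.07017503 -0.0980689 ]
pos [ 0.5952 -0.0495  0.1548] shift [-41.7   1.6  96.7] norm 105.0
turn [-0.2   0.46  0.29]
```

```bash
python3 -m inch '0 .8 22 -.2 .4 .3 1;1 .8 21 0 0 0 1;-15 0 18 0 0 0 1;-15 0 18 0 0 0 1;-13 0 18 0 0 0 1'
python3 -m inch '0 0 0 0 0 0 1;0 0 0 0 0 0 1'
python3 - <<'E'
from h import *
s=state();print(s['contact_force'])
rel([.688,-.048,.095],down(180,38))
E
```

```text
time: 13.85
position: [0.6887, -0.0487, 0.1056]
eef_rot: [0.002, 2.475, -0.001]
contact_force: [0.5, -0.8, 0.9]
gripper_width: -0.0001
time: 14.05
position: [0.6874, -0.0484, 0.1049]
eef_rot: [0.001, 2.477, -0.0]
contact_force: [-0.6, 0.9, 0.1]
gripper_width: 0.0002
[-0.5824176   0.8609151   0.10996282]
pos [ 0.6874 -0.0484  0.1049] shift [5.7 0.4 8.2] norm 10.0
turn [-0.03  0.09 -0.04]
```

Down in world: 1 mm = (0.616, 0, 0.788) in tool axes.

```bash
python3 -m inch '3.7 0 4.7 0 0 0 1;1.2 0 1.6 0 0 0 1;0 0 0 0 0 0 1'
python3 -m inch '1.2 0 1.6 0 0 0 1;0 0 0 0 0 0 1'
python3 -m inch '1.2 0 1.6 0 0 0 1;0 0 0 0 0 0 1'
python3 -m inch '.6 0 .8 0 0 0 1;0 0 0 0 0 0 1'
```

```text
time: 14.35
position: [0.6873, -0.0481, 0.0967]
eef_rot: [0.001, 2.476, 0.0]
contact_force: [-0.1, -0.1, 0.6]
gripper_width: -0.0002
time: 14.55
position: [0.6884, -0.0481, 0.0953]
eef_rot: [0.0, 2.475, 0.0]
contact_force: [-0.3, 0.2, -0.5]
gripper_width: 0.0001
time: 14.75
position: [0.6885, -0.0481, 0.0931]
eef_rot: [0.0, 2.475, 0.0]
contact_force: [0.5, 0.2, -0.5]
gripper_width: -0.0002
time: 14.95
position: [0.6886, -0.0481, 0.0922]
eef_rot: [0.0, 2.475, 0.0]
contact_force: [-0.7, 0.0, 0.1]
gripper_width: 0.0
```

```bash
python3 -m inch '.6 0 .8 0 0 0 1;.6 0 .8 0 0 0 1;0 0 0 0 0 0 1'
python3 -m inch '.6 0 .8 0 0 0 1;.6 0 .8 0 0 0 1;0 0 0 0 0 0 1'
python3 -m inch '.6 0 .8 0 0 0 1;0 0 0 0 0 0 1'
python3 -m inch '.6 0 .8 0 0 0 1;0 0 0 0 0 0 1'
```

```text
time: 15.25
position: [0.689, -0.0481, 0.0914]
eef_rot: [0.0, 2.473, 0.0]
contact_force: [-3.6, -0.4, 4.9]
gripper_width: 0.0
time: 15.55
position: [0.6897, -0.0481, 0.0908]
eef_rot: [0.0, 2.471, -0.0]
contact_force: [-8.3, 0.2, 10.2]
gripper_width: -0.0001
time: 15.75
position: [0.69, -0.048, 0.0902]
eef_rot: [-0.0, 2.47, 0.0]
contact_force: [-7.2, 0.2, 11.5]
gripper_width: -0.0002
time: 15.95
position: [0.6903, -0.048, 0.0895]
eef_rot: [-0.0, 2.47, 0.0]
contact_force: [-7.2, 1.3, 11.7]
gripper_width: -0.0002
```

```bash
python3 -m inch '.6 0 .8 0 0 0 1;.6 0 .8 0 0 0 1;.6 0 .8 0 0 0 1;0 0 0 0 0 0 1'
python3 -m inch '.6 0 .8 0 0 0 1;.6 0 .8 0 0 0 1;0 0 0 0 0 0 1'
python3 -m inch '.6 0 .8 0 0 0 1;0 0 0 0 0 0 1'
python3 -m inch '.6 0 .8 0 0 0 1;0 0 0 0 0 0 1'
```

```text
time: 16.35
position: [0.6906, -0.0478, 0.0868]
eef_rot: [-0.001, 2.469, 0.001]
contact_force: [-7.9, 2.3, 11.4]
gripper_width: 0.0005
time: 16.65
position: [0.6916, -0.0478, 0.0862]
eef_rot: [-0.001, 2.466, 0.0]
contact_force: [-7.6, 2.2, 15.2]
gripper_width: 0.0
time: 16.85
position: [0.6922, -0.0479, 0.086]
eef_rot: [-0.001, 2.465, 0.0]
contact_force: [-10.1, 1.7, 17.7]
gripper_width: -0.0004
time: 17.05
position: [0.6927, -0.048, 0.086]
eef_rot: [-0.001, 2.463, 0.0]
contact_force: [-11.3, 1.8, 20.4]
gripper_width: -0.0001
```

```bash
python3 -m inch '0 0 .9 0 0 0 1;.6 0 .8 0 0 0 1;0 0 0 0 0 0 1'
python3 -m inch '.6 0 .8 0 0 0 1;.6 0 .8 0 0 0 1;0 0 0 0 0 0 1'
python3 - <<'E'
from h import *
a,_=snap('side','s4')
cv2.imwrite('pics/z5.png',cv2.resize(a[150:250,210:310,::-1],(600,600),interpolation=3))
E
```

```text
time: 17.35
position: [0.694, -0.0481, 0.0858]
eef_rot: [-0.001, 2.461, -0.0]
contact_force: [-14.3, 1.1, 26.1]
gripper_width: 0.0002
time: 17.65
position: [0.6943, -0.0482, 0.0856]
eef_rot: [-0.001, 2.458, -0.0]
contact_force: [-22.1, 2.1, 36.4]
gripper_width: 0.0001
```

View pics/z5.png

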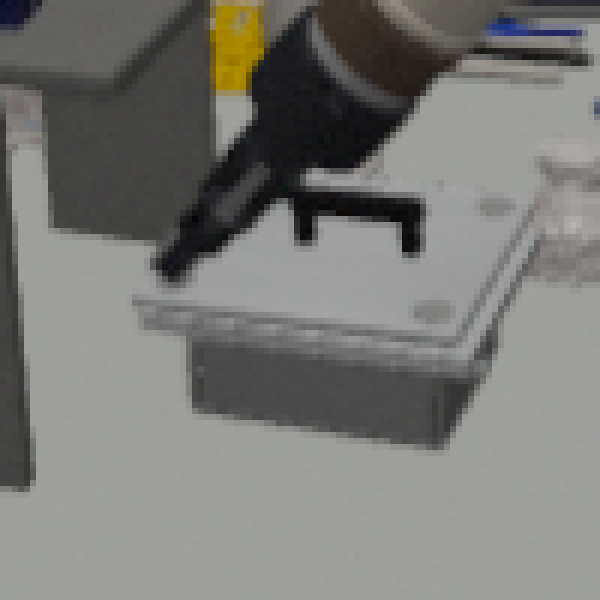

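The rear left corner is down: the lid meets the flange under the tool at (170,275), and the front right side still stands proud. I back off and cross to the rear right.

```bash
python3 -m inch '-5 0 -6 0 0 0 1;-6 0 -8 0 0 0 1;10 0 -20 0 0 0 1;10 0 -20 0 0 0 1;0 0 0 0 0 0 1'
python3 -m inch '0 -20 0 0 0 0 1;0 -35 0 0 0 0 1;0 -35 0 0 0 0 1;0 -24 0 0 0 0 1;0 0 0 0 0 0 1'
python3 -m inch '0 0 0 0 0 0 1'
python3 - <<'E'
from h import *
rel([.688,-.162,.105],down(180,38))
E
```

```text
time: 18.2
position: [0.6471, -0.0481, 0.1124]
eef_rot: [0.001, 2.477, -0.0]
contact_force: [-0.3, -0.2, -0.3]
gripper_width: -0.0002
time: 18.7
position: [0.6596, -0.1628, 0.1248]
eef_rot: [-0.008, 2.45, -0.003]
contact_force: [2.7, 4.3, 20.0]
gripper_width: -0.0001
time: 18.8
position: [0.6597, -0.1627, 0.1247]
eef_rot: [-0.008, 2.449, -0.002]
contact_force: [2.7, 4.1, 20.9]
gripper_width: 0.0
pos [ 0.6597 -0.1627  0.1247] shift [-9.1  0.6 33.2] norm 34.0
turn [0.03 1.67 0.37]
```

Unexpected 20 N: the gripper is riding on something, probably the handle. I lift straight up and look.

```bash
python3 -m inch '-5 0 -8 0 0 0 1;-1 0 -15 0 0 0 1;8 0 -10 0 0 0 1;0 0 0 0 0 0 1;0 0 0 0 0 0 1'
python3 - <<'E'
from h import *
rel([.688,-.162,.105],down(180,38));print(state()['contact_force'])
a,_=snap('side','s5');b,d=snap('top','t5')
cv2.imwrite('pics/z6.png',np.hstack([cv2.resize(a[140:250,210:320,::-1],(400,400),interpolation=3),cv2.resize(b[135:215,260:340,::-1],(400,400),interpolation=3)]))
E
```

```text
time: 19.3
position: [0.6271, -0.1622, 0.1372]
eef_rot: [0.001, 2.475, 0.0]
contact_force: [-0.7, 0.6, 4.8]
gripper_width: -0.0002
pos [ 0.6271 -0.1622  0.1372] shift [-27.9   0.2  63. ] norm 69.0
turn [-0.    0.22 -0.03]
[-0.71389742  0.58471287  4.83270146]
```

View pics/z6.png

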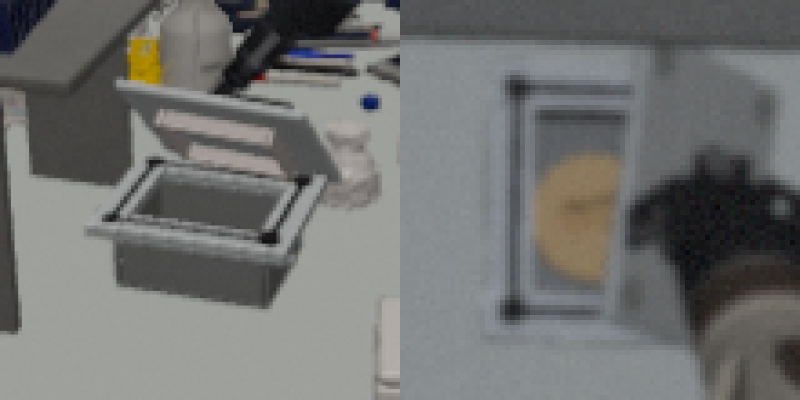

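The lid has been dragged over: the handle was caught on the crossing. It now stands tilted with its left side up and its right edge beyond the box. I measure its plane from the depth before touching anything.

Run:
```python
from h import *
b=np.load('pics/t5.npz');C=cloud('top',b['d'])
S=np.load('pics/s5.npz');D=cloud('side',S['d'])
def px(t,u,v):  # crop px
    return (u/5+260,v/5+135) if t else (u*110/400+210,v*110/400+140)
print('top')
for n,u,v in(('rl disc',662,62),('rr disc',768,105),('mid',700,80),('low',640,290),('low2',655,315),('left',650,200),('plate',730,150)):
    a,c=px(1,u-400,v);print(n,np.nanmedian(C[int(c)-1:int(c)+2,int(a)-1:int(a)+2].reshape(-1,3),0).round(3))
print('side')
for n,u,v in(('tl',125,95),('tr',290,112),('frame1',215,133),('frame2',235,155),('br',325,170),('bl',170,150),('flask',352,150),('flasktop',350,128)):
    a,c=px(0,u,v);print(n,np.nanmedian(D[int(c)-1:int(c)+2,int(a)-1:int(a)+2].reshape(-1,3),0).round(3))
M=np.zeros(D.shape[:2],bool);M[170:200,295:320]=1;
f=D[M&(D[...,2]>.03)&(D[...,2]<.09)&(D[...,1]<-.22)];print('flask',len(f),np.nanmin(f,0),np.nanmax(f,0))
D0=cloud('side',np.load('pics/s0.npz')['d']);f=D0[M&(D0[...,2]>.03)&(D0[...,2]<.09)&(D0[...,1]<-.22)];print('flask0',len(f),np.nanmin(f,0),np.nanmax(f,0))
print(state()['moment'],state()['joints'])
v=[ (t,cv2.resize(x,None,fx=5.5,fy=5.5,interpolation=3)) for t,x in(('s',S['im'][145:240,225:330,::-1]),)]
cv2.imwrite('pics/z7.png',v[0][1])
```

```text
top
rl disc [ 0.678 -0.129  0.164]
rr disc [ 0.675 -0.21   0.072]
mid [ 0.674 -0.158  0.131]
low [ 0.541 -0.119  0.156]
low2 [ 0.528 -0.13   0.143]
left [ 0.585 -0.117  0.211]
plate [ 0.631 -0.178  0.141]
side
tl [ 0.698 -0.131  0.15 ]
tr [ 0.539 -0.1    0.17 ]
frame1 [ 0.608 -0.115  0.134]
frame2 [ 0.609 -0.173  0.084]
br [ 0.52  -0.167  0.085]
bl [ 0.686 -0.219  0.056]
flask [ 0.519 -0.268  0.057]
flasktop [ 0.521 -0.275  0.076]
flask 187 [ 0.49220102 -0.29697498  0.03042654] [ 0.54433913 -0.24509359  0.08004298]
flask0 220 [ 0.49268977 -0.29566879  0.03019801] [ 0.55281667 -0.24449312  0.08101155]
[0.13030911 0.25437876 0.08178782] [-0.35340041  0.24122984 -0.51439444  0.17919327  0.2157088  -0.28174967]
```

View pics/z7.png

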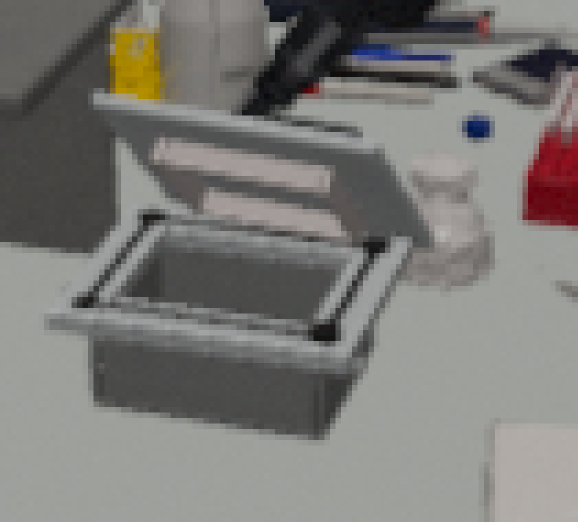

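The view agrees with the numbers. The lid leans at about 48°, the foot of its frame on the right flange edge (y≈-0.174), and the closed finger is between the handle and the raised left half. The flask has not moved. The lid's weight still lies on the box side, so backing the finger slowly to the left should lay it back on the box.

```bash
python3 -m inch '0 6 0 0 0 0 1;0 6 0 0 0 0 1;0 0 0 0 0 0 1'
python3 -m inch '0 7 0 0 0 0 1;0 7 0 0 0 0 1;0 0 0 0 0 0 1'
python3 - <<'E'
from h import *
b,d=snap('top','t6');a,e=snap('side','s6');C=cloud('top',d);D=cloud('side',e)
M=(C[...,0]>.66)&(C[...,0]<.70)&(C[...,1]<-.02)&(C[...,1]>-.26)&(C[...,2]>.05)&(C[...,2]<.21)
for y in np.arange(-.25,-.02,.02):
    m=M&(abs(C[...,1]-y)<.01);print(round(y,2),m.sum(),np.nanmedian(C[m][:,2]).round(3) if m.any() else '')
E
```

```text
time: 19.7
position: [0.6265, -0.1487, 0.136]
eef_rot: [-0.001, 2.477, 0.002]
contact_force: [-0.2, -0.2, 1.1]
gripper_width: 0.0004
time: 20.0
position: [0.6267, -0.1346, 0.1366]
eef_rot: [-0.001, 2.476, 0.002]
contact_force: [-0.6, 1.0, 0.1]
gripper_width: -0.0001
-0.25 0 
-0.23 0 
-0.21 43 0.085
-0.19 55 0.092
-0.17 63 0.102
-0.15 70 0.111
-0.13 75 0.119
-0.11 71 0.127
-0.09 94 0.135
-0.07 62 0.072
-0.05 75 0.071
-0.03 35 0.071
```

It is coming down (about 23° now), with no contact force. I continue.

```bash
python3 -m inch '0 8 0 0 0 0 1;0 8 0 0 0 0 1;0 8 0 0 0 0 1;0 0 0 0 0 0 1'
python3 -m inch '0 8 0 0 0 0 1;0 8 0 0 0 0 1;0 8 0 0 0 0 1;0 0 0 0 0 0 1'
python3 - <<'E'
from h import *
b,d=snap('top','t7');a,e=snap('side','s7');C=cloud('top',d)
M=(C[...,0]>.66)&(C[...,0]<.70)&(C[...,2]>.05)&(C[...,2]<.21)
for y in np.arange(-.25,0,.02):
    m=M&(abs(C[...,1]-y)<.01);print(round(y,2),m.sum(),np.nanmedian(C[m][:,2]).round(3) if m.any() else '')
cv2.imwrite('pics/z8.png',np.hstack([cv2.resize(a[140:250,210:320,::-1],(400,400),interpolation=3),cv2.resize(b[135:215,260:340,::-1],(400,400),interpolation=3)]))
E
```

```text
time: 20.5
position: [0.6271, -0.111, 0.1373]
eef_rot: [-0.001, 2.475, 0.0]
contact_force: [-0.8, 0.6, 0.6]
gripper_width: -0.0
time: 20.9
position: [0.627, -0.0868, 0.1372]
eef_rot: [-0.002, 2.475, 0.001]
contact_force: [0.5, -0.1, 0.5]
gripper_width: -0.0002
-0.25 0 
-0.23 0 
-0.21 29 0.101
-0.19 61 0.101
-0.17 73 0.098
-0.15 73 0.097
-0.13 82 0.094
-0.11 77 0.092
-0.09 71 0.091
-0.07 82 0.089
-0.05 72 0.071
-0.03 35 0.071
-0.01 0
```

View pics/z8.png

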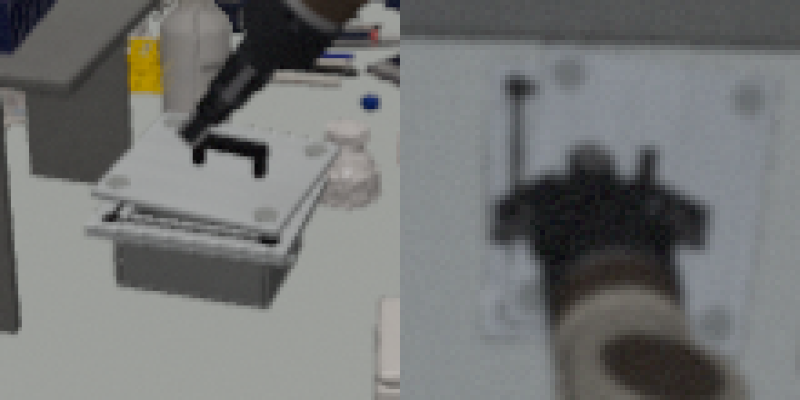

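The lid is lying back on the box, shifted about 31 mm right and with a slight yaw. In the top crop its discs are at (569,73), (748,99), (717,323) and (525,297). I back out along the tool and work out the new grasp.

```bash
python3 -m inch '0 0 -30 0 0 0 1;0 0 -40 0 0 0 1;0 0 -40 0 0 0 -1;0 0 0 0 8.5 0 -1;0 0 0 0 8.5 0 -1'
python3 -m inch '0 0 0 0 8.5 0 -1;0 0 0 0 8.5 0 -1;0 0 0 0 4 0 -1;0 0 0 0 0 0 -1;0 0 0 0 0 0 -1'
python3 - <<'E'
from h import *
uv=np.array([(169,73),(348,99),(125,297),(317,323)])/5+[259.6,134.6]
z=np.array([.0895,.0985,.0895,.0985]);P=np.array([onplane('top',[p],h)[0] for p,h in zip(uv,z)]);print(P.round(4))
c=P.mean(0);x=P[0]+P[1]-P[2]-P[3];x/=np.linalg.norm(x);y=P[0]+P[2]-P[1]-P[3];y/=np.linalg.norm(y);n=np.cross(x,y)
yaw=np.degrees(np.arctan2(x[1],x[0]));h=c+.025*n-.012*x
print('c',c,'yaw',yaw,'yaw y',np.degrees(np.arctan2(-y[0],y[1])),'handle',h,'n',n)
s=state();print(s['joints']);rel([h[0],h[1],.15],down(180+yaw))
b,d=snap('top','t8');g=cv2.cvtColor(b,cv2.COLOR_RGB2GRAY)[140:210,280:340]
v,u=np.nonzero(g<50);print(len(u),u.min()+280,u.max()+280,v.min()+140,v.max()+140)
E
```

```text
time: 21.5
position: [0.5567, -0.0886, 0.2262]
eef_rot: [0.003, 2.759, -0.002]
contact_force: [3.2, 0.3, 0.8]
gripper_width: 0.0429
time: 22.0
position: [0.5596, -0.0883, 0.2225]
eef_rot: [0.001, 3.124, 0.001]
contact_force: [-0.8, 0.5, 0.1]
gripper_width: 0.0854
[[ 0.6884 -0.0806  0.0895]
 [ 0.6732 -0.1928  0.0985]
 [ 0.5447 -0.0552  0.0895]
 [ 0.5308 -0.1736  0.0985]]
c [ 0.60926788 -0.12555414  0.094     ] yaw -8.836878089275054 yaw y -7.182966374204898 handle [ 0.5977069  -0.12180301  0.11891496] n [0.01186319 0.07630663 0.99659847]
[-0.15826915  0.36314248  0.15124418  1.34171433  0.00314421 -0.15751503]
pos [ 0.5596 -0.0883  0.2225] shift [-36.9 -33.5  73.1] norm 88.0
turn [0.1  1.   8.79]
147 280 304 140 184
```

```bash
python3 -m inch '-18 -16 0 0 .5 0 -1;-19 -17.5 20 0 .5 0 -1;0 0 20 0 0 8 -1;0 0 20 0 0 0 -1;0 0 0 0 0 0 -1'
python3 -m inch '0 0 0 0 0 0 -1;0 0 0 0 0 0 -1'
python3 - <<'E'
from h import *
rel([.5977,-.1218,.100],down(172))
E
```

```text
time: 22.55
position: [0.5935, -0.1215, 0.1613]
eef_rot: [-0.221, -3.129, -0.002]
contact_force: [-0.7, 0.5, -0.5]
gripper_width: 0.0859
time: 22.75
position: [0.597, -0.1218, 0.166]
eef_rot: [0.22, 3.131, -0.0]
contact_force: [-0.1, 0.1, -1.0]
gripper_width: 0.0855
pos [ 0.597  -0.1218  0.166 ] shift [-0.5  0.1 66. ] norm 66.0
turn [ 0.01  0.19 -0.03]
```

```bash
python3 -m inch '0 0 30 0 0 0 -1;0 0 25 0 0 0 -1;0 0 8 0 0 0 -1;0 0 0 0 0 0 -1' 60
python3 -m inch '0 0 2 0 0 0 0;0 0 0 0 0 0 1;0 0 0 0 0 0 1;0 0 0 0 0 0 1;0 0 0 0 0 0 1' 60
python3 -m inch '0 0 0 0 0 0 1;0 0 0 0 0 0 1;0 0 0 0 0 0 1' 90
```

```text
time: 23.15
position: [0.5961, -0.1214, 0.1008]
eef_rot: [-0.22, -3.133, -0.001]
contact_force: [-0.5, 0.4, 0.5]
gripper_width: 0.0853
time: 23.65
position: [0.5969, -0.1217, 0.0994]
eef_rot: [0.22, 3.133, 0.0]
contact_force: [0.3, 2.1, 4.2]
gripper_width: 0.0122
time: 23.95
position: [0.5969, -0.1225, 0.0999]
eef_rot: [0.221, 3.133, -0.002]
contact_force: [-1.7, -1.5, 5.8]
gripper_width: 0.0106
```

```bash
python3 -m inch '0 0 -10 0 0 0 1;0 0 -15 0 0 0 1;0 0 -12 0 0 -8 1;20 9 0 0 0 0 1;28 9 0 0 0 0 1'
python3 -m inch '28 0 0 0 0 0 1;0 0 0 0 0 0 1;0 0 0 0 0 0 1;0 0 0 0 0 0 1'
python3 - <<'E'
from h import *
rel([.598,-.1045,.115],down(180))
a,_=snap('side','s9');b,d=snap('top','t9')
cv2.imwrite('pics/z9.png',np.hstack([cv2.resize(a[120:280,200:360,::-1],(480,480),interpolation=3),cv2.resize(b[130:240,255:365,::-1],(480,480),interpolation=3)])[:,:800])
E
```

```text
time: 24.45
position: [0.5492, -0.103, 0.1358]
eef_rot: [0.0, 3.141, 0.002]
contact_force: [0.0, 0.7, -2.2]
gripper_width: 0.0106
time: 24.85
position: [0.5216, -0.1035, 0.1361]
eef_rot: [0.001, 3.14, 0.001]
contact_force: [0.4, -0.1, -2.9]
gripper_width: 0.0104
pos [ 0.5216 -0.1035  0.1361] shift [-76.4  -1.   21.2] norm 79.0
turn [ 0.04  0.07 -0.02]
```

View pics/z9.png

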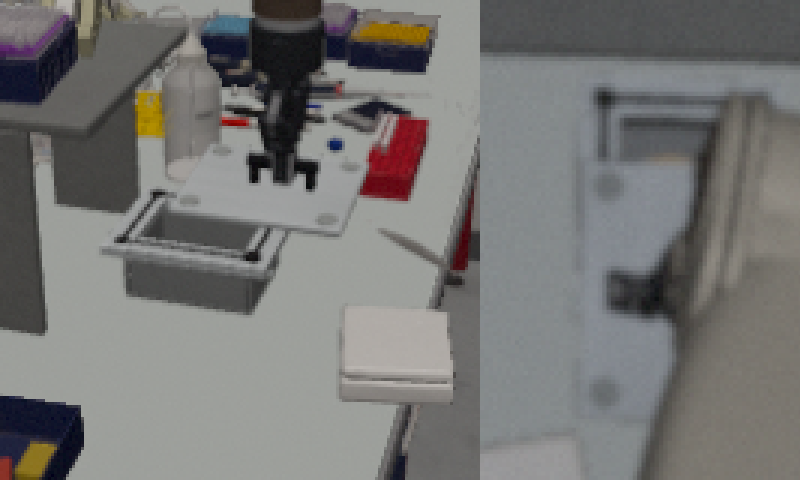

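The grip is the same as the first time (discs at (608,187) and (604,394)), and the lid hangs level. I set it again the same way.

```bash
python3 -m inch '-12 -.5 0 0 0 0 1;-25 -.5 0 0 0 0 1;-25 0 0 0 0 0 1;-14.5 0 5 0 0 0 1;0 0 10 0 0 0 1'
python3 -m inch '0 0 5 0 0 0 1;0 0 5 0 0 0 1;0 0 3 0 0 0 1;0 0 3 0 0 0 1;0 0 0 0 0 0 1'
python3 - <<'E'
from h import *
rel([.5985,-.105,.095],down(180))
E
```

```text
time: 25.45
position: [0.6005, -0.1047, 0.121]
eef_rot: [-0.0, 3.138, -0.0]
contact_force: [-0.2, -0.1, -2.1]
gripper_width: 0.0105
time: 25.95
position: [0.5967, -0.1046, 0.1048]
eef_rot: [-0.001, -3.141, -0.001]
contact_force: [-0.3, -0.4, -2.3]
gripper_width: 0.0105
pos [ 0.5967 -0.1046  0.1048] shift [-1.8 -0.4  9.8] norm 10.0
turn [ 0.02 -0.02 -0.03]
```

```bash
python3 -m inch '-1.4 -.3 0 0 0 0 1;0 0 4 0 0 0 1;0 0 4 0 0 0 1;0 0 0 0 0 0 1'
python3 -m inch '0 0 2 0 0 0 1;0 0 0 0 0 0 1'
python3 -m inch '0 0 1 0 0 0 1;0 0 0 0 0 0 1'
```

```text
time: 26.35
position: [0.598, -0.1048, 0.0961]
eef_rot: [-0.001, -3.14, -0.001]
contact_force: [0.4, 0.8, -3.0]
gripper_width: 0.0106
time: 26.55
position: [0.5986, -0.105, 0.0951]
eef_rot: [0.001, 3.141, 0.0]
contact_force: [0.1, -0.2, -0.9]
gripper_width: 0.01
time: 26.75
position: [0.5988, -0.1051, 0.0945]
eef_rot: [0.001, 3.141, 0.0]
contact_force: [-0.4, -1.0, 1.3]
gripper_width: 0.0105
```

```bash
python3 -m inch '0 0 0 0 0 0 .5;0 0 0 0 0 0 0;0 0 0 0 0 0 -1;0 0 0 0 0 0 -1;0 0 0 0 0 0 -1'
python3 -m inch '0 0 -15 0 0 0 -1;5 0 -25 0 0 0 -1;20 0 -20 0 0 0 -1;40 -10 0 0 0 0 -1;40 -15 0 0 0 0 -1'
python3 -m inch '0 -15 0 0 -8.5 0 1;0 -15 0 0 -8.5 0 1;0 0 0 0 -8.5 0 1;0 0 0 0 -8.5 0 1;0 0 0 0 -4 0 1'
python3 -m inch '0 0 0 0 0 0 1;0 0 0 0 0 0 1;0 0 0 0 0 0 1'
python3 - <<'E'
from h import *
b,d=snap('top','t10');C=cloud('top',d)
x0=.6105;y0=-.1057
for n,dx,dy in(('rl',72,57),('rr',72,-57),('fl',-72,57),('fr',-72,-57)):
    m=(np.hypot(C[...,0]-x0-dx/1000,C[...,1]-y0-dy/1000)<.010)&(C[...,2]<.12);print(n,m.sum(),np.nanmedian(C[m],0).round(4))
M=(C[...,2]>.055)&(C[...,2]<.105)&(C[...,0]>.5)&(C[...,0]<.72)&(C[...,1]<0)&(C[...,1]>-.2);M2=M&(C[...,2]>.0805)
r=cv2.minAreaRect(C[M2][:,:2].astype(np.float32));print(r)
s=state();print(s['joints']);rel([.60,-.162,.155],down(180,38))
E
```

```text
time: 27.25
position: [0.5986, -0.1049, 0.0939]
eef_rot: [0.001, 3.141, 0.001]
contact_force: [0.4, 0.0, 0.5]
gripper_width: 0.0783
time: 27.75
position: [0.4934, -0.1297, 0.1547]
eef_rot: [-0.002, 3.139, -0.0]
contact_force: [-0.3, -0.4, 1.3]
gripper_width: 0.0854
time: 28.25
position: [0.4902, -0.159, 0.1525]
eef_rot: [0.003, 2.48, 0.001]
contact_force: [-0.4, -0.4, -0.6]
gripper_width: 0.0123
time: 28.55
position: [0.4956, -0.1606, 0.1555]
eef_rot: [-0.0, 2.479, -0.001]
contact_force: [0.8, -0.7, 0.7]
gripper_width: -0.0001
rl 28 [ 0.682  -0.048   0.0851]
rr 29 [ 0.6831 -0.1627  0.0832]
fl 32 [ 0.5386 -0.0492  0.0881]
fr 33 [ 0.5388 -0.1632  0.0857]
((0.6117035746574402, -0.10806585848331451), (0.18064911663532257, 0.14932484924793243), 1.1002424955368042)
[-0.47871799 -0.01200235 -0.7446615   0.23255325  0.28666679 -0.38910794]
pos [ 0.4957 -0.1605  0.1554] shift [-82.   -1.5  64.5] norm 104.0
turn [-0.03 -0.06  0.04]
```

Lid re-set: the depth puts its corners 1–4 mm below the first proud values, with the rear side lower, and it is centred. Now the rear right corner, coming straight from the front along its own line.

```bash
python3 -m inch '-20 -1 16 0 0 0 1;-30 -1 23 0 0 0 1;-32 0 25 0 0 0 1;0 0 22 0 0 0 1;1 0 21 0 0 0 1'
python3 -m inch '-15 0 18 0 0 0 1;-15 0 18 0 0 0 1;-13 0 18 0 0 0 1;0 0 0 0 0 0 1;0 0 0 0 0 0 1'
python3 - <<'E'
from h import *
rel([.688,-.163,.095],down(180,38));print(state()['contact_force'])
E
```

```text
time: 29.1
position: [0.6271, -0.1619, 0.1201]
eef_rot: [-0.002, 2.478, -0.001]
contact_force: [-0.0, -0.4, -0.0]
gripper_width: 0.0005
time: 29.6
position: [0.6909, -0.1615, 0.1023]
eef_rot: [-0.0, 2.482, 0.001]
contact_force: [-0.3, -0.5, 0.2]
gripper_width: 0.0003
pos [ 0.6909 -0.1615  0.1023] shift [ 6.7 -1.5  4. ] norm 8.0
turn [ 0.04 -0.22  0.  ]
[-0.29151455 -0.54784564  0.1857064 ]
```

```bash
python3 -m inch '6 -1 4 0 0 0 1;1.2 0 1.6 0 0 0 1;0 0 0 0 0 0 1'
python3 -m inch '1.2 0 1.6 0 0 0 1;.6 0 .8 0 0 0 1;0 0 0 0 0 0 1'
python3 -m inch '.6 0 .8 0 0 0 1;.6 0 .8 0 0 0 1;0 0 0 0 0 0 1'
python3 -m inch '.6 0 .8 0 0 0 1;.6 0 .8 0 0 0 1;0 0 0 0 0 0 1'
```

```text
time: 29.9
position: [0.6868, -0.163, 0.0931]
eef_rot: [0.002, 2.483, 0.001]
contact_force: [-1.0, 0.5, -0.8]
gripper_width: 0.0001
time: 30.2
position: [0.688, -0.163, 0.0909]
eef_rot: [0.001, 2.481, 0.0]
contact_force: [0.1, -0.4, 0.5]
gripper_width: 0.0005
time: 30.5
position: [0.688, -0.1629, 0.0887]
eef_rot: [0.001, 2.481, 0.0]
contact_force: [-0.0, -0.3, 0.7]
gripper_width: -0.0001
time: 30.8
position: [0.6883, -0.163, 0.0871]
eef_rot: [0.001, 2.481, 0.0]
contact_force: [0.6, -0.1, 1.2]
gripper_width: 0.0002
```

```bash
python3 -m inch '.6 0 .8 0 0 0 1;.6 0 .8 0 0 0 1;0 0 0 0 0 0 1'
python3 -m inch '.6 0 .8 0 0 0 1;.6 0 .8 0 0 0 1;0 0 0 0 0 0 1'
python3 -m inch '.6 0 .8 0 0 0 1;.6 0 .8 0 0 0 1;0 0 0 0 0 0 1'
```

```text
time: 31.1
position: [0.6887, -0.163, 0.0867]
eef_rot: [0.0, 2.478, 0.0]
contact_force: [-6.1, 1.5, 8.5]
gripper_width: 0.0001
time: 31.4
position: [0.6889, -0.163, 0.0854]
eef_rot: [0.0, 2.477, 0.0]
contact_force: [-9.3, 1.4, 12.8]
gripper_width: -0.0002
time: 31.7
position: [0.69, -0.1631, 0.0853]
eef_rot: [-0.001, 2.474, -0.0]
contact_force: [-11.6, 3.1, 16.0]
gripper_width: -0.0001
```

```bash
python3 -m inch '.6 0 .8 0 0 0 1;.6 0 .8 0 0 0 1;0 0 0 0 0 0 1'
python3 -m inch '.6 0 .8 0 0 0 1;.6 0 .8 0 0 0 1;0 0 0 0 0 0 1'
python3 -m inch '.6 0 .8 0 0 0 1;0 0 0 0 0 0 1'
```

```text
time: 32.0
position: [0.691, -0.1632, 0.0852]
eef_rot: [-0.001, 2.471, -0.0]
contact_force: [-13.8, 2.4, 22.0]
gripper_width: -0.0001
time: 32.3
position: [0.6915, -0.1632, 0.085]
eef_rot: [-0.002, 2.468, -0.0]
contact_force: [-21.5, 4.8, 31.0]
gripper_width: 0.0004
time: 32.5
position: [0.6916, -0.1632, 0.0849]
eef_rot: [-0.002, 2.467, -0.0]
contact_force: [-25.4, 5.0, 35.9]
gripper_width: 0.0002
```

```bash
python3 -m inch '-5 0 -6 0 0 0 1;-6 0 -8 0 0 0 1;15 0 -28 0 0 0 1;15 0 -28 0 0 0 1;24 0 -20 0 0 0 1'
python3 -m inch '30 0 -12 0 0 0 1;16 0 0 0 0 0 1;0 0 0 0 0 0 1;0 0 0 0 0 0 1;0 0 0 0 0 0 1'
python3 - <<'E'
from h import *
rel([.547,-.163,.105],down(180,38));print(state()['contact_force'])
E
```

```text
time: 33.0
position: [0.5997, -0.1633, 0.1224]
eef_rot: [-0.0, 2.478, -0.001]
contact_force: [0.3, -0.5, 0.8]
gripper_width: -0.0002
time: 33.5
position: [0.5573, -0.1634, 0.1029]
eef_rot: [-0.0, 2.479, -0.001]
contact_force: [0.4, 0.5, -1.3]
gripper_width: 0.0003
pos [ 0.5573 -0.1634  0.1029] shift [ 6.8  0.4 -7.9] norm 10.0
turn [-0.03 -0.04  0.01]
[ 0.44899469  0.48357078 -1.28652377]
```

```bash
python3 -m inch '6.8 0 -7.9 0 0 0 1;1.2 0 1.6 0 0 0 1;1.2 0 1.6 0 0 0 1;0 0 0 0 0 0 1'
python3 -m inch '2.5 0 3.2 0 0 0 1;1.2 0 1.6 0 0 0 1;0 0 0 0 0 0 1'
python3 -m inch '1.2 0 1.6 0 0 0 1;.6 0 .8 0 0 0 1;0 0 0 0 0 0 1'
python3 -m inch '.6 0 .8 0 0 0 1;.6 0 .8 0 0 0 1;0 0 0 0 0 0 1'
```

```text
time: 33.9
position: [0.5452, -0.1628, 0.0996]
eef_rot: [0.001, 2.481, 0.001]
contact_force: [0.4, 0.2, -0.3]
gripper_width: -0.0002
time: 34.2
position: [0.545, -0.1627, 0.0932]
eef_rot: [0.001, 2.482, 0.001]
contact_force: [-1.0, 1.0, -0.6]
gripper_width: 0.0
time: 34.5
position: [0.5453, -0.1629, 0.0906]
eef_rot: [0.001, 2.481, 0.001]
contact_force: [-0.1, 0.8, 0.2]
gripper_width: 0.0004
time: 34.8
position: [0.5457, -0.163, 0.0894]
eef_rot: [0.001, 2.48, 0.0]
contact_force: [-3.4, 0.2, 3.0]
gripper_width: -0.0001
```

```bash
python3 -m inch '.6 0 .8 0 0 0 1;.6 0 .8 0 0 0 1;.6 0 .8 0 0 0 1;0 0 0 0 0 0 1'
python3 -m inch '.6 0 .8 0 0 0 1;.6 0 .8 0 0 0 1;0 0 0 0 0 0 1'
python3 -m inch '.6 0 .8 0 0 0 1;.6 0 .8 0 0 0 1;0 0 0 0 0 0 1'
python3 -m inch '.6 0 .8 0 0 0 1;.6 0 .8 0 0 0 1;0 0 0 0 0 0 1'
```

```text
time: 35.2
position: [0.5459, -0.1632, 0.0876]
eef_rot: [0.001, 2.478, -0.001]
contact_force: [-8.2, 0.5, 13.2]
gripper_width: -0.0005
time: 35.5
position: [0.546, -0.1633, 0.0859]
eef_rot: [0.001, 2.478, -0.001]
contact_force: [-10.8, 0.3, 15.3]
gripper_width: 0.0002
time: 35.8
position: [0.5468, -0.1635, 0.0853]
eef_rot: [0.0, 2.475, -0.001]
contact_force: [-15.1, 1.6, 22.2]
gripper_width: 0.0001
time: 36.1
position: [0.547, -0.1635, 0.0851]
eef_rot: [0.0, 2.472, -0.001]
contact_force: [-27.8, 3.4, 37.0]
gripper_width: 0.0
```

```bash
python3 -m inch '-5 0 -6 0 0 0 1;-8 0 -10 0 0 0 1;12 0 -24 0 0 0 1;20 0 -24 0 0 0 1;27 0 -23 0 0 0 1'
python3 -m inch '0 30 0 0 0 0 1;0 42 0 0 0 0 1;0 42 0 0 0 0 1;0 0 0 0 0 0 1;0 0 0 0 0 0 1'
python3 - <<'E'
from h import *
rel([.547,-.049,.105],down(180,38));print(state()['contact_force'])
E
```

```text
time: 36.6
position: [0.4563, -0.1632, 0.1218]
eef_rot: [-0.001, 2.479, -0.001]
contact_force: [-0.3, -0.2, -0.0]
gripper_width: -0.0001
time: 37.1
position: [0.456, -0.0473, 0.1206]
eef_rot: [-0.004, 2.481, 0.001]
contact_force: [0.1, 0.3, 0.3]
gripper_width: -0.0001
pos [ 0.456  -0.0473  0.1206] shift [-62.3  -2.   68.1] norm 92.0
turn [ 0.12 -0.14  0.16]
[0.09206757 0.31329458 0.27392723]
```

```bash
python3 -m inch '-20 -1 16 0 0 0 1;-25 -1 19.5 0 0 0 1;-26 0 20 0 0 0 1;3 0 4 0 0 0 1;6 0 8 0 0 0 1'
python3 -m inch '1.2 0 1.6 0 0 0 1;1.2 0 1.6 0 0 0 1;0 0 0 0 0 0 1;0 0 0 0 0 0 1'
python3 - <<'E'
from h import *
rel([.547,-.049,.095],down(180,38));print(state()['contact_force'])
E
```

```text
time: 37.6
position: [0.5479, -0.0532, 0.1056]
eef_rot: [0.005, 2.479, -0.002]
contact_force: [-0.4, 0.7, -0.8]
gripper_width: 0.0001
time: 38.0
position: [0.5464, -0.0514, 0.1015]
eef_rot: [0.002, 2.48, -0.0]
contact_force: [0.8, 0.8, -0.3]
gripper_width: 0.0003
pos [ 0.5464 -0.0514  0.1015] shift [3.6 2.4 5.5] norm 7.0
turn [-0.03 -0.12 -0.07]
[ 0.75245106  0.784781   -0.2961953 ]
```

```bash
python3 -m inch '2 2 2.6 0 0 0 1;1.2 0 1.6 0 0 0 1;0 0 0 0 0 0 1'
python3 -m inch '1.2 0 1.6 0 0 0 1;.6 0 .8 0 0 0 1;0 0 0 0 0 0 1'
python3 -m inch '.6 0 .8 0 0 0 1;.6 0 .8 0 0 0 1;0 0 0 0 0 0 1'
python3 -m inch '.6 0 .8 0 0 0 1;.6 0 .8 0 0 0 1;0 0 0 0 0 0 1'
```

```text
time: 38.3
position: [0.5461, -0.0487, 0.0955]
eef_rot: [0.0, 2.482, 0.001]
contact_force: [-0.0, 0.3, 0.2]
gripper_width: 0.0002
time: 38.6
position: [0.5463, -0.0488, 0.0926]
eef_rot: [0.001, 2.482, 0.0]
contact_force: [0.5, 0.5, -0.2]
gripper_width: -0.0001
time: 38.9
position: [0.5468, -0.0489, 0.0913]
eef_rot: [0.001, 2.48, 0.0]
contact_force: [-3.0, 0.6, 2.7]
gripper_width: -0.0
time: 39.2
position: [0.5469, -0.0488, 0.0897]
eef_rot: [0.001, 2.479, 0.001]
contact_force: [-6.1, 0.6, 6.8]
gripper_width: 0.0002
```

```bash
python3 -m inch '.6 0 .8 0 0 0 1;.6 0 .8 0 0 0 1;.6 0 .8 0 0 0 1;0 0 0 0 0 0 1'
python3 -m inch '.6 0 .8 0 0 0 1;.6 0 .8 0 0 0 1;0 0 0 0 0 0 1'
python3 -m inch '.6 0 .8 0 0 0 1;.6 0 .8 0 0 0 1;0 0 0 0 0 0 1'
python3 -m inch '.6 0 .8 0 0 0 1;.6 0 .8 0 0 0 1;0 0 0 0 0 0 1'
```

```text
time: 39.6
position: [0.5467, -0.0488, 0.0866]
eef_rot: [0.001, 2.48, 0.001]
contact_force: [-6.5, -0.3, 8.7]
gripper_width: 0.0001
time: 39.9
position: [0.5466, -0.0487, 0.0848]
eef_rot: [0.0, 2.479, 0.001]
contact_force: [-8.7, 1.1, 11.4]
gripper_width: -0.0001
time: 40.2
position: [0.5468, -0.0487, 0.0845]
eef_rot: [0.0, 2.477, 0.001]
contact_force: [-21.0, 1.6, 28.1]
gripper_width: 0.0004
time: 40.5
position: [0.547, -0.0487, 0.0842]
eef_rot: [0.0, 2.474, 0.001]
contact_force: [-35.2, 2.2, 44.9]
gripper_width: 0.0
```

Metal met, and the force is high enough. I back off at once and check.

```bash
python3 -m inch '-5 0 -6 0 0 0 1;-8 0 -10 0 0 0 1;12 0 -24 0 0 0 1;20 0 -24 0 0 0 1;27 0 -23 0 0 0 1'
python3 -m inch '30 0 -23 0 0 0 1;30 0 -23 0 0 0 1;0 0 0 0 0 0 1;0 0 0 0 0 0 1'
python3 - <<'E'
from h import *
b,d=snap('top','t11');a,e=snap('side','s11');C=cloud('top',d);D=cloud('side',e)
x0=.6105;y0=-.1057
for n,dx,dy in(('rl',72,57),('rr',72,-57),('fl',-72,57),('fr',-72,-57)):
    o=[n]
    for X in(C,D):
        m=(np.hypot(X[...,0]-x0-dx/1000,X[...,1]-y0-dy/1000)<.010)&(X[...,2]<.12)&(X[...,2]>.06);o+=[m.sum(),np.nanmedian(X[m],0).round(4) if m.any() else '']
    print(*o)
m3=np.load('pics/s3.npz')['d'];E3=cloud('side',m3)
for n,dx,dy in(('rl',72,57),('rr',72,-57),('fl',-72,57),('fr',-72,-57)):
    m=(np.hypot(E3[...,0]-x0-dx/1000,E3[...,1]-y0-dy/1000)<.010)&(E3[...,2]<.12)&(E3[...,2]>.06);print('side proud',n,np.nanmedian(E3[m],0).round(4))
cv2.imwrite('pics/z11.png',np.hstack([cv2.resize(a[150:250,210:310,::-1],(400,400),interpolation=3),cv2.resize(b[135:215,260:340,::-1],(400,400),interpolation=3)]))
E
```

```text
time: 41.0
position: [0.4574, -0.049, 0.1215]
eef_rot: [0.0, 2.479, -0.0]
contact_force: [-0.4, -0.5, 0.4]
gripper_width: 0.0003
time: 41.4
position: [0.3821, -0.0492, 0.1209]
eef_rot: [0.001, 2.478, -0.001]
contact_force: [0.3, -0.2, 0.2]
gripper_width: 0.0001
rl 33 [ 0.6833 -0.0484  0.0822] 15 [ 0.6814 -0.0492  0.0821]
rr 30 [ 0.6821 -0.1631  0.0813] 12 [ 0.68   -0.16    0.0832]
fl 30 [ 0.539  -0.0482  0.0818] 18 [ 0.5371 -0.048   0.0819]
fr 30 [ 0.539  -0.1636  0.0814] 17 [ 0.5386 -0.1627  0.0827]
side proud rl [ 0.6818 -0.045   0.0879]
side proud rr [ 0.6835 -0.1626  0.088 ]
side proud fl [ 0.5368 -0.0465  0.0882]
side proud fr [ 0.5368 -0.1616  0.089 ]
```

View pics/z11.png

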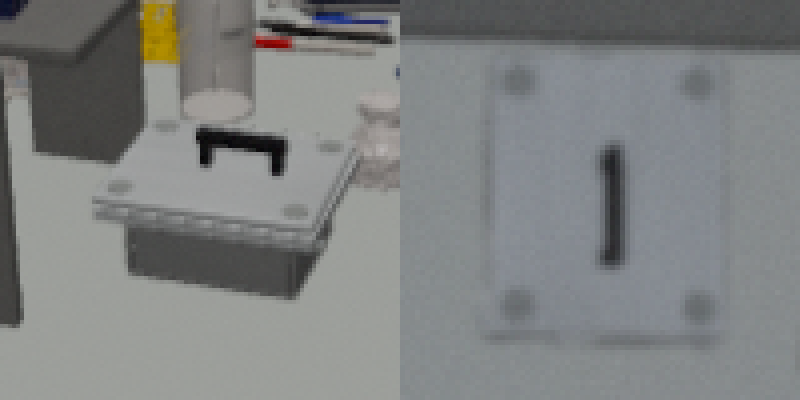

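```bash
python3 -c "
from h import *
print(hand_in())"
```

```text
the job is handed in; nothing more can be done
None
```

The lid is sitting flat on the box with all four corners pressed home, and I handed the job in at about 41 s. It did not go cleanly: I dragged the lid off once and had to set it a second time.

**First attempt:** I set the lid proud on the gasket, centred within about 1 mm by camera, and pressed the rear left corner home. On the way to the rear right corner the gripper caught the handle. It showed about 20 N of contact and tipped the lid up to roughly 48° over the right flange edge.

**Recovery:** I eased the finger back so the lid lay down on the box again, then gripped it again and set it back in the mouth. I then pressed the rear right, front right and front left corners until the force rose steeply. I did not press the rear left again. The rear right was already nearly down, probably pushed by the mishap.

**Last checks:**
- **Seating:** All four press spots read 81.3 to 83.2 mm in the two depth views, against about 87.5 to 89 mm when proud. The side view alone put the rear right (83.2 mm) and front right (82.7 mm) above the 82.5 mm limit. The top view read 81.3 and 81.4 mm there. Both cameras appear to read 1 to 2 mm high, so I take the lid as flat at about 80 mm.
- **Centring:** The lid looks centred on the mouth and nothing was touching it.
- **Flask and shelf:** The flask had not moved when measured during the mishap and looked in place in the last picture. I saw no contact with the shelf.
- **Press force:** The highest was the last press on the front left, about 45 N vertical and 57 N in total. That is above the 50 N caution and close to the 60 N limit.

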